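# Bleed the grease gun: barrel home, then a quarter turn back

### The arm

A 6-joint arm with a two-finger parallel gripper is mounted at the origin on the work surface. World frame = base frame: x ahead of the robot, y to its left, z up, the work surface at z = 0. Lengths are in mm, angles in rad, forces in N, time in s.
With the tool pointing down it reaches from about 300 to 875 mm from the base axis. Payload 6.4 kg.
Tool frame: the origin (TCP) lies midway between the tips of the shut fingers; the grasp point (between the pads) lies ctrl.hold_point_z behind it (ctrl.hold_point_z is the distance from the TCP to the grasp point, in mm); z points along the fingers, y is the direction in which the jaws open and shut (so a half turn about z gives the same grasp; the last joint's range is limited). The gripper opens to 85 mm and grips with 20 to 120 N. Pads are 22 mm wide; open, the fingers measure 114 mm over their backs; the gripper's body (76 mm by 85 mm) begins 54 mm behind the grasp point. The pads swing forward as they close: fully open they stand 13 mm farther back than shut.
Start: joints at [1.018, 0.181, 1.607, -0, 1.354, -0.206], TCP at [195.426, 540.786, 231.288] pointing down, gripper open.
Joint ranges: [-2.99, 2.99], [-0.89, 2.07], [0.3, 2.58], [-1.14, 4.28], [0, 2.63], [-3.12, 3.12]. Speed limits (rad/s): [2.57, 2.57, 3.01, 3.14, 3.14, 3.14].

### API

Orientations are given as a rotation vector (axis times angle).
In Python, from cell import ctrl gives the robot as it stands.
- The arm moves only by the tool drive_tool, never from a script. Its argument "series" is a list of rows, each a list of 7 numbers: the shift along the tool's x, y, z in m, then the turn, a rotation vector about the tool's x, y, z in rad, then the closure, from -1 (fully open) to 1 (shut). In form: [[x, y, z, ax, ay, az, gripper], ...]. A call has 1 to 20 rows; each row shifts and turns the pose as measured when the row begins, along the tool's axes as they then stand; what a row does not reach is not made up. A row lasts 1/8 s, in which the tool goes at most 62.5 mm and 10.7 degrees, less where a joint would pass 70% of its speed; a pose out of reach is approached as far as the arm can. A call is refused whole if a number of a shift passes 0.0625 or a number of a turn 0.188, either way. A call with a gripper value outside its range is refused whole. The fingers move at their own pace and stop on an object; "grip_force" is the grip in N (left out, the last holds). Time passes only in rows, so rows that do not move let the fingers close. It gives the time, the measured TCP pose, the force and the opening at its end, in the units of the state.
- ctrl.sense(): the state, without advancing time (a new reading comes with each control period).
- ctrl.grab_frame(name): name is "scene" or "top" or "wrist"; returns a dict with "image" (384x512x3 uint8, red, green, blue), "K" (3x3 intrinsics, pixels), "origin" and "orientation" of the camera in the world. Camera axes: x right, y down, z forward; pixel columns grow to the right and rows downward; lengths in mm; the calibration is good to about 2 mm. A picture is of the moment at which its call begins. There is no depth.
- ctrl.job_done(): hands the job in, once; it reports no verdict.
The state is a dict: "time_s": time; "joint_positions": joint angles; "joint_vel": joint speeds; "joint_torque": joint torques, N m; "tcp_pos": TCP position; "tcp_rot": TCP orientation; "force": force on the tool from outside, world axes, zero at the start; "moment": the same for the moment, N m; "grip_width": finger opening in mm.
Only numpy, scipy, OpenCV 4.12 (cv2) and the standard library are available. Lean on these libraries where they do the work, as an engineer would, in place of code of your own. Each camera call takes 0.05 s, during which the arm holds its last target.

### The job

A fresh cartridge has gone into the small grease gun clamped upright in the vice, and its barrel is only started on the thread: take the barrel by its tube and screw it down (clockwise from above) until it bottoms out in the head, then back it off a quarter turn so that the trapped air can bleed out. Finish while still holding the tube there between the fingers; do not let go. The tube is thin and dents, so grip it only lightly throughout, and do not shove the other things on the bench about.

Things in the scene. Friction and masses are not known exactly. Their poses are not given: they have to be found in the camera images.
- barrel_grip (a point): Grasp point on the vertical axis of the grease gun's barrel, at the middle of its knurled band; about 212 mm above the bench when bottomed. The barrel is an upright round thin-walled steel tube 38 mm in diameter, graspable at any yaw from above; the tube goes on 20 mm above this point and 96 mm below it. It dents when gripped with more than 45 N a finger.
- barrel_handle (a point): Middle of the T-handle bar (follower rod, not to be gripped) on top of the barrel, on its axis, 33 mm above point barrel_grip. Bar 33 mm long overall, 6 mm thick, its top 36 mm above barrel_grip, no wider than the tube. The point turns with the barrel and its x axis lies along the bar, so the bar shows how far the barrel has turned.
- barrel (a joint): Screw angle of the barrel in the head, rad: 0 = bottomed out (hard stop), growing as it is unscrewed (anticlockwise from above). Right-hand thread, sinks 3 mm a turn. Starts between 2.6 and 4.4. Turns with a steady drag of about 0.1 N m and stays where it is left; held lightly (20 to 40 N), the round tube just slips in the fingers once it has bottomed.
- vice: Drill-press vice, bolted down, with the gun's head in its jaws. Origin on the bench under the barrel's axis, z up. Its screw and tommy bar reach 175 mm to -x, the other end 95 mm to +x; jaws 71 mm high. The gun's spout points to -y (to 152 mm, up to 95 mm high); its hand lever slants up and out to +y, from 60 mm out and 85 mm high to 205 mm out and 175 mm high.
- spanner: Bystander: open spanner 170 mm long lying near the vice.
- cartridge: Bystander: spare grease cartridge, a standing tube 34 mm in diameter, 115 mm high; origin under its foot.
- fittings_tin: Bystander: round tin 68 mm in diameter, 45 mm high; origin under its foot.
- tape_roll: Bystander: black tape roll lying flat, 64 mm in diameter, 19 mm high.
- bearing: Bystander: ball bearing lying flat, 62 mm in diameter, 16 mm high.
- oil_bottle: Bystander: white oil bottle, 60 mm in diameter, 150 mm high; origin under its foot.
- pipe_tee: Bystander: white plastic pipe tee lying flat, 84 mm long, 50 mm high.

How it is judged (in metres and radians):
On the way:
1. the barrel is screwed down until it bottoms out, in the fingers (value of joint barrel below 0.06 rad and contact force between the fingers and barrel above 5 N and z of the grasp point in the frame of barrel_grip below 0.022 m), for 0.2 s.
At the end, for the whole second after the job is handed in: Having been bottomed out (within 0.06 rad of the stop), the barrel stands backed off a quarter turn, 70 to 110 degrees from the stop, and is still held by its tube between the fingers (more than 5 N on it, the grasp point within 15 mm of its axis and below the tube's end) (value of joint barrel between 1.22 and 1.92 rad and contact force between the fingers and barrel above 5 N and horizontal distance between the grasp point and barrel_grip below 0.015 m and z of the grasp point in the frame of barrel_grip below 0.022 m); the arm keeps its last pose, push and grip.
It fails at once if the thin tube is squeezed hard (the two fingers' forces on it add up to more than 130 N) (contact force between the fingers and barrel above 130 N).
It fails at once if another thing on the bench is shoved away or knocked over (moved more than 30 mm) (distance of any of spanner, cartridge, fittings_tin, tape_roll, bearing, oil_bottle, pipe_tee from where it was at the start of the episode above 0.03 m).
It also fails if it takes over 51 s, if anything falls off the work surface, if the arm or the gripper's body presses on something with over 40 N, if the wrist force passes 120 N, or if a joint passes its speed limit or range.

## Working session

There is one attempt and no reset: what is moved stays moved. The work goes in short steps, Python scripts to look and compute and a tool call to move; the robot and the scene stay as the last step left them, time stands still between calls to the robot, and variables do not carry over. Pictures are saved under pics/ and viewed, and the job is handed in when it is done.

Besides the shell and the picture viewer there is one more tool, called after ">>>" as a command line: name --pt "numbers of a row" for each row, then --argument value for the rest. drive_tool: Moves the arm, as the interface text tells. Its arguments: {"type":"object","properties":{"series":{"type":"array","items":{"type":"array","items":{"type":"number"}}},"grip_force":{"type":"number"}},"required":["series"]}

```bash
mkdir -p pics; ls
python3 - <<'E'
from cell import ctrl
import cv2,numpy as np
print(ctrl.hold_point_z, ctrl.sense())
for n in ("scene","top","wrist"):
    f=ctrl.grab_frame(n)
    cv2.imwrite(f"pics/{n}0.png",f["image"][:,:,::-1])
    np.savez(f"pics/{n}0.npz",**f)
    print(n,f["K"],f["origin"],f["orientation"])
E
```

```text
pics
18.700000000000003 {'time_s': 0.0, 'joint_positions': array([ 1.01769908e+00,  1.81520944e-01,  1.60801324e+00,  2.86480298e-05,
        1.35375337e+00, -2.06335895e-01]), 'joint_vel': array([-0.00019772, -0.00091415,  0.00034787,  0.00103674, -0.00163233,
        0.00161024]), 'joint_torque': array([ 1.20366029e-03, -4.44870615e+01, -3.51336157e+01, -2.78956722e-04,
        9.00539366e-03, -3.36524046e-06]), 'tcp_pos': array([195.12193749, 540.31003809, 230.39289827]), 'tcp_rot': array([-5.41863136e-01, -3.09384431e+00,  2.45591839e-03]), 'force': array([-0.44082632,  1.21185268, -0.05047678]), 'moment': array([-0.00835481, -0.01632933,  0.00963386]), 'grip_width': 85.73202931041403}
scene [[499.73700107   0.         262.70506335]
 [  0.         499.73700107 189.89082864]
 [  0.           0.           1.        ]] [1328.70537244  578.23906641 1449.68330715] [-1.15412669 -2.47822233  0.82732846]
top [[452.30351903   0.         260.01057536]
 [  0.         452.30351903 200.18037807]
 [  0.           0.           1.        ]] [ 234.23825085   -7.99613923 1698.5172001 ] [-2.11702323  2.1002204  -0.22869033]
wrist [[310.27138703   0.         259.57919808]
 [  0.         310.27138703 189.70537167]
 [  0.           0.           1.        ]] [133.29037435 562.76352945 371.00730334] [2.3887537  1.67799487 0.21792584]
```

View pics/scene0.png

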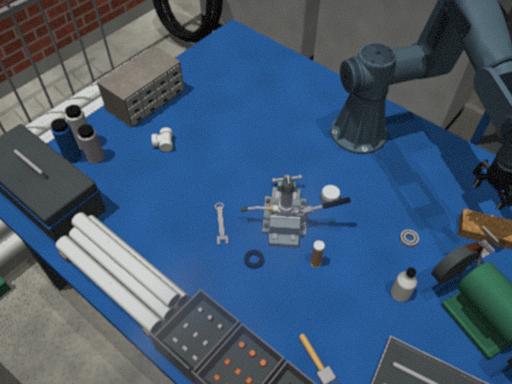

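View pics/top0.png

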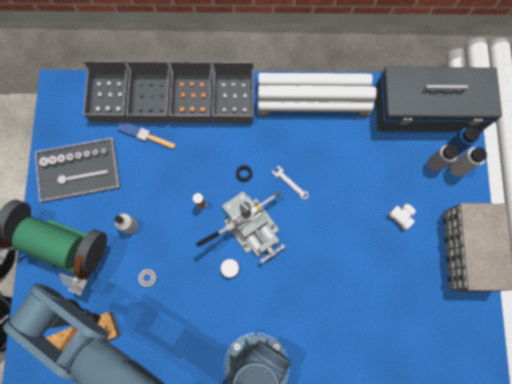

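View pics/wrist0.png

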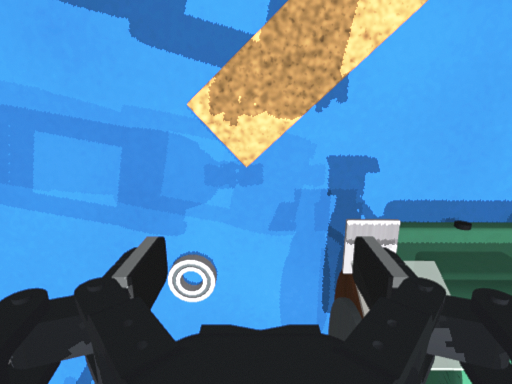

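The scene view has the barrel's T-handle near (288,180), the spout and lever to each side, and the cartridge near (318,250). The top view has the barrel near (246,209), the tin at (230,268), the cartridge at (199,200) and the spanner at (291,181). I'll zoom in on both.

Run:
```python
import cv2,numpy as np
a=cv2.imread("pics/scene0.png")[160:260,225:365]; b=cv2.imread("pics/top0.png")[150:290,180:320]
cv2.imwrite("pics/sz.png",cv2.resize(a,None,fx=5.6,fy=5.6,interpolation=cv2.INTER_CUBIC))
cv2.imwrite("pics/tz.png",cv2.resize(b,None,fx=4.2,fy=4.2,interpolation=cv2.INTER_CUBIC))
```

```text
(no output)
```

View pics/sz.png

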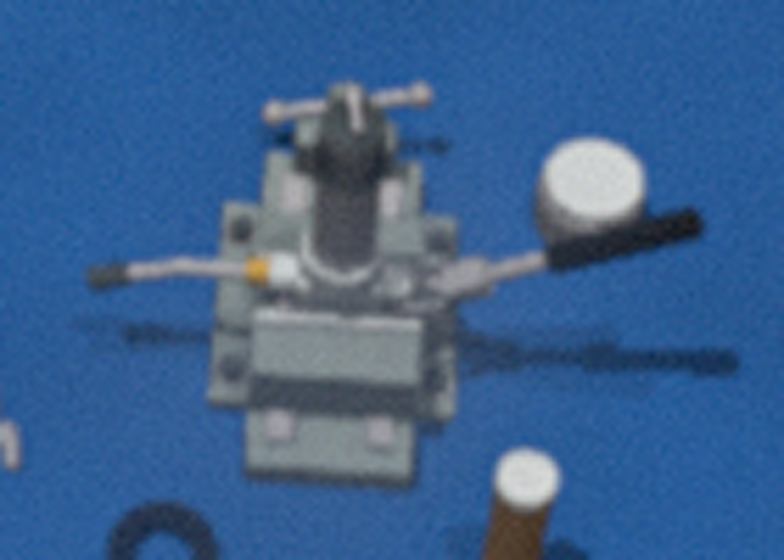

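View pics/tz.png

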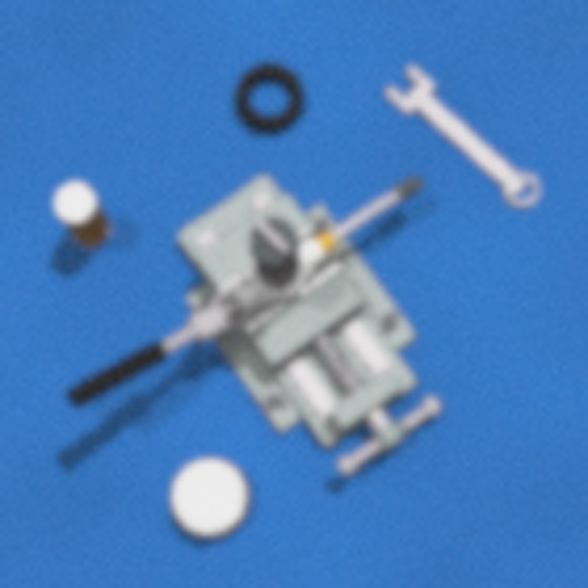

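```bash
cat > h.py <<'E'
import numpy as np
from scipy.spatial.transform import Rotation as R
def ray(f,u,v):
    d=np.linalg.inv(f["K"])@[u,v,1]; d=R.from_rotvec(f["orientation"]).as_matrix()@d
    return np.array(f["origin"]),d/np.linalg.norm(d)
def onz(f,u,v,z):
    o,d=ray(f,u,v); return o+d*(z-o[2])/d[2]
def tri(rs):
    A=0;b=0
    for o,d in rs:
        P=np.eye(3)-np.outer(d,d); A=A+P; b=b+P@o
    p=np.linalg.solve(A,b); return p,[np.linalg.norm((np.eye(3)-np.outer(d,d))@(p-o)) for o,d in rs]
E
python3 - <<'E'
from h import *
s=dict(np.load("pics/scene0.npz"));t=dict(np.load("pics/top0.npz"))
ps=lambda u,v:(225+(u+.5)/5.6-.5,160+(v+.5)/5.6-.5); pt=lambda u,v:(180+(u+.5)/4.2-.5,150+(v+.5)/4.2-.5)
print(tri([ray(s,*ps(351,107)),ray(t,*pt(272,236))]))
for z in (246,249): print(onz(s,*ps(351,107),z),onz(t,*pt(272,236),z))
print("lever tip",tri([ray(s,*ps(700,222)),ray(t,*pt(75,397))]), "spout",tri([ray(s,*ps(92,275)),ray(t,*pt(418,184))]))
print("cart",onz(t,*pt(75,202),115),onz(s,*ps(527,478),115),"tin",onz(t,*pt(209,498),45))
st=[-0.541863136,-3.09384431,0]
m=R.from_rotvec(st).as_matrix(); print(m, "yaw x",np.arctan2(m[1,0],m[0,0]))
E
```

```text
(array([531.92003651,  39.86650409, 251.77287253]), [np.float64(2.6859883108935247), np.float64(2.6859883108934426)])
[529.27006054  34.83757902 246.        ] [531.75601811  42.39873663 246.        ]
[531.26253308  36.19192568 249.        ] [531.14153086  42.29465206 249.        ]
lever tip (array([413.80966893, 202.39432863, 167.08718233]), [np.float64(0.17286780086436707), np.float64(0.1728678008644006)]) spout (array([616.05189777, -80.80941969,  72.20242252]), [np.float64(1.8539555909186967), np.float64(1.853955590918751)])
cart [586.84579929 215.59660174 115.        ] [586.23682729 212.37787825 115.        ] tin [341.84921556 100.2197482   45.        ]
[[-9.40475995e-01  3.39859509e-01 -6.45347254e-04]
 [ 3.39859509e-01  9.40476210e-01  1.13027629e-04]
 [ 6.45347254e-04 -1.13027629e-04 -9.99999785e-01]] yaw x 2.7948250676738
```

>>> drive_tool --pt "0 0 -0.04 0 0 0 -1" --pt "0 0 -0.03 0 0 0 -1" --pt "-0.034 -0.025 0 0 0 0 -1" --pt "-0.034 -0.025 0 0 0 0 -1" --pt "-0.034 -0.025 0 0 0 0 -1" --pt "-0.034 -0.025 0 0 0 0 -1" --pt "-0.034 -0.025 0 0 0 0 -1" --pt "-0.034 -0.025 0 0 0 0 -1" --pt "-0.034 -0.025 0 0 0 0 -1" --pt "-0.034 -0.025 0 0 0 0 -1" --pt "-0.034 -0.025 0 0 0 0 -1" --pt "-0.034 -0.025 0 0 0 0 -1" --pt "0 0 0 0 0 0 -1" --grip_force 25

```text
time_s: 1.78
tcp_pos: [435.3, 178.0, 299.9]
tcp_rot: [-0.538, -3.092, 0.009]
force: [0.2, -0.1, 0.2]
grip_width: 85.2
```

>>> drive_tool --pt "-0.029 -0.021 0 0 0 0 -1" --pt "-0.029 -0.021 0 0 0 0 -1" --pt "-0.029 -0.021 0 0 0 0 -1" --pt "-0.029 -0.021 0 0 0 0 -1" --pt "-0.029 -0.021 0 0 0 0 -1" --pt "0 0 0 0 0 -0.181 -1" --pt "0 0 0 0 0 -0.181 -1" --pt "0 0 0 0 0 -0.181 -1" --pt "0 0 0 0 0 -0.181 -1" --pt "0 0 0 0 0 -0.181 -1" --pt "0 0 0 0 0 -0.181 -1" --pt "0 0 0 0 0 -0.181 -1" --pt "0 0 0 0 0 -0.181 -1" --pt "0 0 0 0 0 0 -1"

```text
time_s: 3.52
tcp_pos: [533.9, 39.2, 296.1]
tcp_rot: [1.712, -2.622, -0.014]
force: [-0.0, 0.1, -0.8]
grip_width: 85.1
```

Run:
```python
from h import *
from cell import ctrl
import cv2
s=ctrl.sense(); print(s["time_s"],s["joint_positions"].round(3),s["tcp_pos"],s["tcp_rot"])
m=R.from_rotvec(s["tcp_rot"]).as_matrix(); print(m.round(3))
f=ctrl.grab_frame("wrist"); np.savez("pics/w1.npz",**f); print(f["origin"])
print("cam in tool",m.T@(f["origin"]-s["tcp_pos"]), (m.T@R.from_rotvec(f["orientation"]).as_matrix()).round(3))
cv2.imwrite("pics/w1.png",f["image"][:,:,::-1])
```

```text
3.525 [-0.148  0.052  1.618 -0.     1.485 -2.876] [533.90225655  39.22055463 296.1316972 ] [ 1.71213326 -2.62205375 -0.01360291]
[[-0.402 -0.915 -0.013]
 [-0.916  0.402  0.002]
 [ 0.004  0.013 -1.   ]]
[509.08521505 -21.10255015 436.85406131]
cam in tool [  65.72216244    0.25556175 -140.49227144] [[ 0.    -0.966 -0.259]
 [ 1.     0.     0.001]
 [-0.001 -0.259  0.966]]
```

View pics/w1.png

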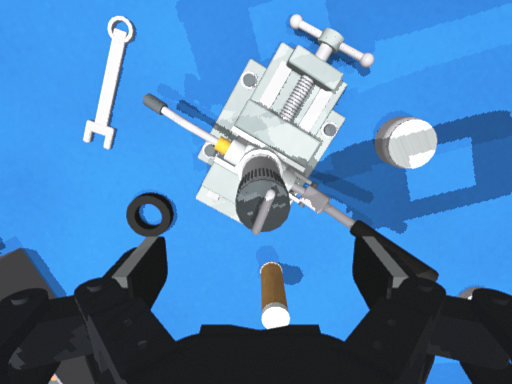

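The wrist view shows the dark barrel cap around (263,208). The handle bar runs from about (270,192) to (258,230), so the barrel sits near the mid-plane between the fingers. I'll zoom for the centre.

Run:
```python
import cv2
a=cv2.imread("pics/w1.png")[140:240,215:315]
cv2.imwrite("pics/w1z.png",cv2.resize(a,None,fx=6,fy=6,interpolation=cv2.INTER_CUBIC))
```

```text
(no output)
```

View pics/w1z.png

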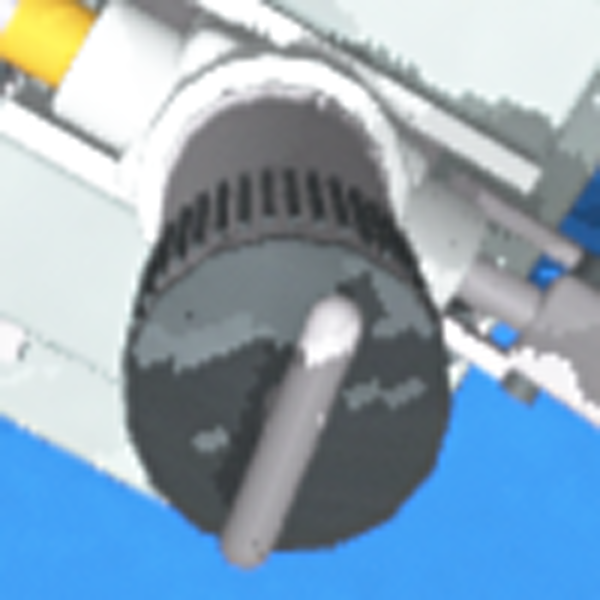

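Run:
```python
from h import *
f=dict(np.load("pics/w1.npz")); p=lambda u,v:(215+(u+.5)/6-.5,140+(v+.5)/6-.5)
print("cap",onz(f,*p(287,392),233.7),"width",onz(f,*p(125,392),233.7),onz(f,*p(450,392),233.7))
print("bar",onz(f,*p(288,431),246.7)); a=onz(f,*p(337,310),247);b=onz(f,*p(243,552),247);print(a,b,np.linalg.norm(a-b),np.arctan2(*(a-b)[1::-1]))
c=onz(f,*p(287,392),233.7)
rv=[1.71213326,-2.62205375,-0.01360291];m=R.from_rotvec(rv).as_matrix()
print("in tool", m.T@(c-[533.902,39.22,296.13]))
```

```text
cap [530.60226234  39.95007637 233.7       ] width [547.5212374   32.43724446 233.7       ] [513.53472209  47.52887832 233.7       ]
bar [530.88547678  40.12133545 246.7       ]
[520.73292324  29.77190621 247.        ] [540.92231097  50.81302017 247.        ] 29.160587325476875 -2.3355397546247048
in tool [ 0.43128371  2.51837439 62.46917612]
```

>>> drive_tool --pt "0.0006 0.0032 0 0.013 -0.004 0 -1" --pt "0 0 0 0 0 0 -1"

```text
time_s: 3.82
tcp_pos: [530.3, 40.7, 296.0]
tcp_rot: [-1.709, 2.635, -0.0]
force: [-0.1, -0.6, 0.1]
grip_width: 85.4
```

Run:
```python
from h import *
from cell import ctrl
s=ctrl.sense(); m=R.from_rotvec(s["tcp_rot"]).as_matrix(); print(s["joint_positions"].round(3),s["tcp_pos"],s["force"],s["moment"]); print(m.round(4)); print(m.T@(np.array([530.7,40,195])-s["tcp_pos"]))
```

```text
[-1.470e-01  3.400e-02  1.637e+00  1.000e-03  1.470e+00 -2.869e+00] [530.27437019  40.66848914 295.98895482] [-0.11931729 -0.64312494  0.07385263] [-0.0173049   0.03056229 -0.00938231]
[[-4.077e-01 -9.131e-01  9.000e-04]
 [-9.131e-01  4.077e-01  4.000e-04]
 [-8.000e-04 -7.000e-04 -1.000e+00]]
[  0.51306428  -0.59532538 100.98900626]
```

>>> drive_tool --pt "0.0005 -0.0005 0.025 0 0 0 -1" --pt "0 0 0.025 0 0 0 -1" --pt "0 0 0.02 0 0 0 -1" --pt "0 0 0.015 0 0 0 -1" --pt "0 0 0.01 0 0 0 -1" --pt "0 0 0 0 0 0 -1"

```text
time_s: 4.58
tcp_pos: [531.4, 39.9, 199.6]
tcp_rot: [-1.699, 2.638, -0.004]
force: [0.3, -1.3, 0.1]
grip_width: 85.1
```

Run:
```python
from h import *
from cell import ctrl
import cv2
s=ctrl.sense(); m=R.from_rotvec(s["tcp_rot"]).as_matrix(); print(s["joint_positions"].round(3),s["tcp_pos"],s["force"],s["moment"]); print(m.round(4)); print(m.T@(np.array([530.7,40,195])-s["tcp_pos"]))
f=ctrl.grab_frame("wrist"); np.savez("pics/w2.npz",**f)
cv2.imwrite("pics/w2.png",f["image"][:,:,::-1])
```

```text
[-1.480e-01  1.150e-01  1.749e+00  1.000e-03  1.274e+00 -2.864e+00] [531.39539501  39.93979076 199.59825753] [ 0.34310819 -1.26273423  0.11654334] [ 0.00107066 -0.00664197  0.01943297]
[[-0.4134 -0.9105  0.0047]
 [-0.9105  0.4135 -0.    ]
 [-0.0019 -0.0043 -1.    ]]
[0.24145099 0.67775273 4.59494552]
```

View pics/w2.png

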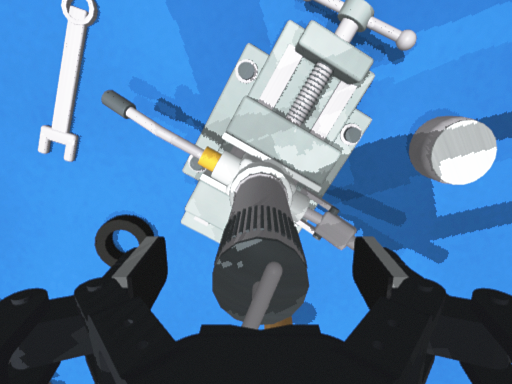

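Centred: the cap spans columns 213–308 and the mid-plane between the fingers is at about 260. Now I'll lower slightly and close gently.

>>> drive_tool --pt "0.0002 0.0005 0.003 0 0 0 -0.6" --pt "0 0 0 0 0 0 -0.2" --pt "0 0 0 0 0 0 0" --pt "0 0 0 0 0 0 0.05" --pt "0 0 0 0 0 0 0.1" --pt "0 0 0 0 0 0 0.15" --pt "0 0 0 0 0 0 0.3" --pt "0 0 0 0 0 0 0.6" --pt "0 0 0 0 0 0 1" --pt "0 0 0 0 0 0 1" --grip_force 28

```text
time_s: 5.88
tcp_pos: [531.4, 40.3, 199.4]
tcp_rot: [-1.699, 2.636, -0.006]
force: [-1.9, 1.1, 3.3]
grip_width: 37.1
```

```bash
cat > st.py <<'E'
from h import *
from cell import ctrl
import cv2,sys
s=ctrl.sense(); m=R.from_rotvec(s["tcp_rot"]).as_matrix(); print(s["time_s"],s["joint_positions"].round(3),s["tcp_pos"].round(2),s["force"].round(1),s["moment"].round(3),"w",s["grip_width"],"yaw",np.arctan2(m[1,0],m[0,0])); print(m[:,2].round(4), (m.T@(np.array([530.7,40,195])-s["tcp_pos"])).round(2), (m.T@[0,0,-1]).round(4))
if len(sys.argv)>1:
    for n in sys.argv[2:]:
        f=ctrl.grab_frame(n); k=sys.argv[1]+n; np.savez(f"pics/{k}.npz",**f); cv2.imwrite(f"pics/{k}.png",f["image"][:,:,::-1])
E
python3 st.py a wrist
```

```text
5.875 [-1.480e-01  1.140e-01  1.750e+00  1.000e-03  1.271e+00 -2.864e+00] [531.44  40.27 199.41] [-1.9  1.1  3.3] [0.225 0.545 0.037] w 37.126870796075174 yaw -1.9967775195102007
[ 0.0069  0.     -1.    ] [0.56 0.59 4.41] [0.0029 0.0063 1.    ]
```

View pics/awrist.png

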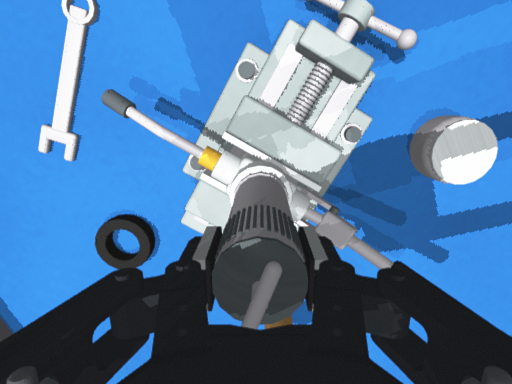

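The tube is held between the pads (opening 37.1 mm) with the bar visible. Next I'll turn clockwise in small rows and check tracking.

>>> drive_tool --pt "0 0 0.0001 0 0 0.15 1" --pt "0 0 0.0001 0 0 0.15 1" --pt "0 0 0.0001 0 0 0.15 1" --pt "0 0 0.0001 0 0 0.15 1" --pt "0 0 0.0001 0 0 0.15 1" --pt "0 0 0 0 0 0 1"

```text
time_s: 6.68
tcp_pos: [530.9, 40.8, 199.0]
tcp_rot: [-0.583, 3.081, -0.002]
force: [-2.9, 0.9, 1.9]
grip_width: 37.3
```

```bash
python3 st.py b wrist
```

```text
6.675 [-1.470e-01  1.140e-01  1.751e+00  1.000e-03  1.271e+00 -2.092e+00] [530.94  40.79 199.02] [-2.9  0.9  1.9] [ 0.004  0.396 -0.175] w 37.274568262712606 yaw -2.767375349133851
[ 0.0061 -0.     -1.    ] [ 0.53 -0.64  4.02] [0.0056 0.0023 1.    ]
```

View pics/bwrist.png

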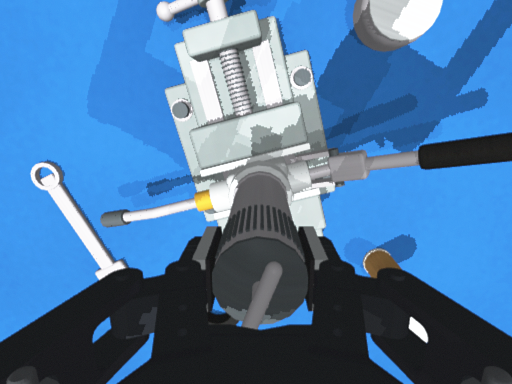

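The bar keeps its place in the wrist picture, near (262,295), so the barrel turned 0.77 rad with the fingers. I'll continue.

>>> drive_tool --pt "0 0 0.0001 0 0 0.15 1" --pt "0 0 0.0001 0 0 0.15 1" --pt "0 0 0.0001 0 0 0.15 1" --pt "0 0 0.0001 0 0 0.15 1" --pt "0 0 0.0001 0 0 0.15 1" --pt "0 0 0.0001 0 0 0.15 1" --pt "0 0 0.0001 0 0 0.15 1" --pt "0 0 0.0001 0 0 0.15 1" --pt "0 0 0.0001 0 0 0.15 1" --pt "0 0 0.0001 0 0 0.15 1" --pt "0 0 0 0 0 0 1"

```text
time_s: 8.1
tcp_pos: [531.3, 42.1, 198.3]
tcp_rot: [1.68, 2.648, 0.004]
force: [-0.7, 2.1, 1.8]
grip_width: 37.4
```

```bash
python3 st.py c wrist
```

```text
8.1 [-0.144  0.115  1.751 -0.     1.269 -0.584] [531.31  42.11 198.26] [-0.7  2.1  1.8] [-0.058  0.729 -0.074] w 37.44271240338061 yaw 2.010874119426089
[ 6.2e-03 -9.0e-04 -1.0e+00] [-1.64 -1.47  3.26] [ 0.0035 -0.0052  1.    ]
```

View pics/cwrist.png

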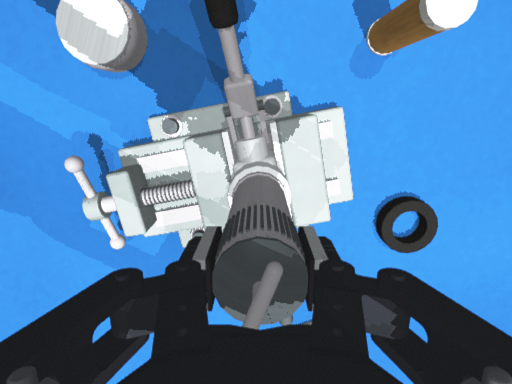

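>>> drive_tool --pt "-0.001 -0.001 0.0001 0 0 0.15 1" --pt "0 -0.0003 0.0001 0 0 0.15 1" --pt "0 0 0.0001 0 0 0.15 1" --pt "0 0 0.0001 0 0 0.15 1" --pt "0 0 0.0001 0 0 0.15 1" --pt "0 0 0.0001 0 0 0.15 1" --pt "0 0 0 0 0 0 1"

```text
time_s: 9.02
tcp_pos: [532.3, 42.2, 197.8]
tcp_rot: [2.662, 1.664, 0.015]
force: [1.0, 0.9, 4.7]
grip_width: 37.2
```

```bash
python3 st.py d wrist
```

```text
9.025 [-0.146  0.116  1.751  0.004  1.266  0.306] [532.27  42.24 197.84] [1.  0.9 4.7] [ 0.269  0.632 -0.055] w 37.19337266252172 yaw 1.1175075244186063
[ 0.0092  0.0029 -1.    ] [-2.72 -0.45  2.82] [-0.0066 -0.007   1.    ]
```

View pics/dwrist.png

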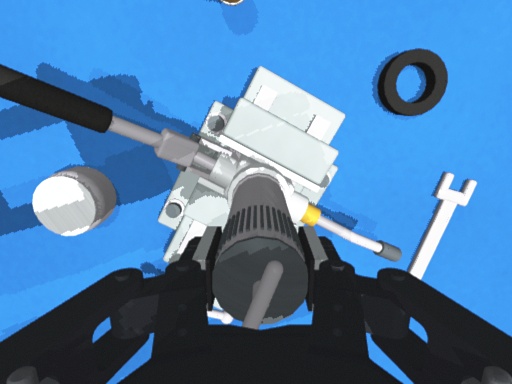

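>>> drive_tool --pt "-0.001 0 0.0001 0.005 -0.005 0.12 1" --pt "0 0 0.0001 0 0 0.12 1" --pt "0 0 0.0001 0 0 0.12 1" --pt "0 0 0.0001 0 0 0.12 1" --pt "0 0 0 0 0 0 1"

```text
time_s: 9.7
tcp_pos: [532.7, 41.9, 197.7]
tcp_rot: [2.974, 1.009, 0.009]
force: [-1.3, 0.5, 2.5]
grip_width: 37.3
```

```bash
python3 st.py e wrist
```

```text
9.7 [-0.145  0.119  1.747  0.002  1.269  0.771] [532.67  41.88 197.69] [-1.3  0.5  2.5] [ 0.189  0.397 -0.12 ] w 37.34295477530972 yaw 0.6542697715393825
[ 5.5e-03  9.0e-04 -1.0e+00] [-2.72  0.29  2.68] [-0.0049 -0.0026  1.    ]
```

View pics/ewrist.png

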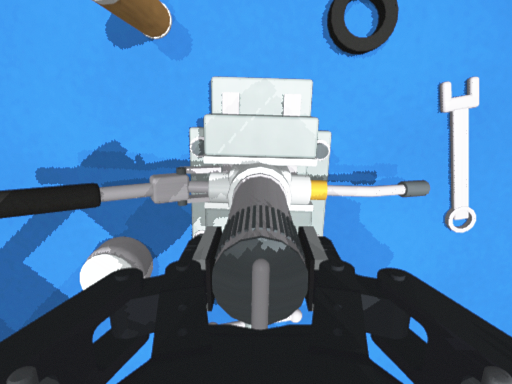

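The bar now stands upright in the wrist picture, from (261,265) to (260,325), and lies along the vice's axis, so the tube has started slipping: it has bottomed. I'll turn a little more to confirm and hold there.

>>> drive_tool --pt "-0.001 0 0 0.003 -0.005 0.12 1" --pt "0 0 0 0 0 0.12 1" --pt "0 0 0 0 0 0.03 1" --pt "0 0 0 0 0 0.03 1" --pt "0 0 0 0 0 0.03 1"

```text
time_s: 10.38
tcp_pos: [532.6, 41.5, 197.7]
tcp_rot: [-3.097, -0.526, -0.003]
force: [-1.0, 0.7, -0.5]
grip_width: 37.4
```

```bash
python3 st.py f wrist
```

```text
10.375 [-1.450e-01  1.220e-01  1.745e+00  1.000e-03  1.273e+00  1.089e+00] [532.59  41.5  197.66] [-1.   0.7 -0.5] [0.048 0.277 0.74 ] w 37.38716098490895 yaw 0.33641580580736247
[ 2.e-03  4.e-04 -1.e+00] [-2.29  0.8   2.65] [-2.e-03 -2.e-04  1.e+00]
```

View pics/fwrist.png

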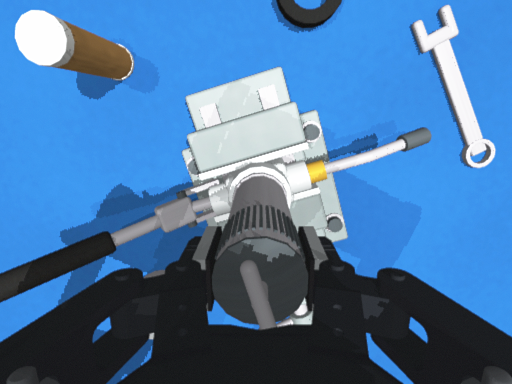

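Run:
```python
import cv2,numpy as np
o=[cv2.resize(cv2.imread(f"pics/{k}wrist.png")[250:335,225:295],None,fx=3.7,fy=3.7,interpolation=cv2.INTER_CUBIC) for k in "def"]
cv2.imwrite("pics/defz.png",np.hstack(o))
```

```text
(no output)
```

View pics/defz.png

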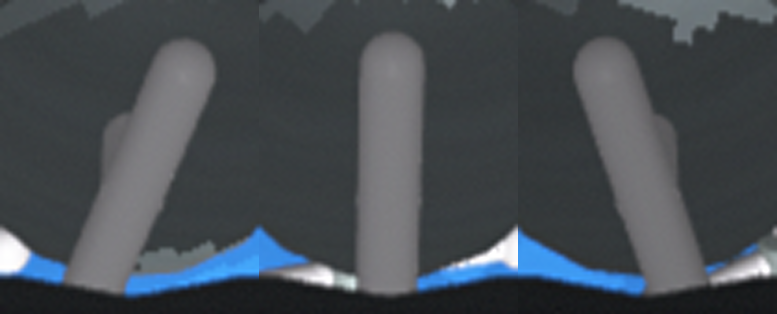

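```bash
cat > bar.py <<'E'
from h import *
def bar(k,a,b,s=3.7,off=(225,250),z=245):
    f=dict(np.load(f"pics/{k}wrist.npz")); p=lambda q:(off[0]+(q[0]+.5)/s-.5,off[1]+(q[1]+.5)/s-.5)
    A=onz(f,*p(a),z);B=onz(f,*p(b),z);d=A-B; return np.degrees(np.arctan2(d[1],d[0]))
E
python3 - <<'E'
from bar import *
for k,a,b,y in (("d",(185,68),(95,282),1.1175),("e",(133,62),(128,282),.654),("f",(87,68),(157,282),.336)): x=bar(k,a,b); print(k,x,x-np.degrees(y))
E
```

```text
d 43.84223558936656 -20.185798016502936
e 36.38407947780132 -1.0873603237545169
f 35.21603185290129 15.964649936505626
```

The bar's world angle moved only about 1° (36.4° to 35.2°) while the fingers turned 18°. The slip torque is 0.74 N·m and the vice axis lies at about 36°, so the barrel is bottomed. Now I'll back off.

>>> drive_tool --pt "0 0 0 0 0 -0.05 1" --pt "0 0 -0.0001 0 0 -0.15 1" --pt "0 0 -0.0001 0 0 -0.15 1" --pt "0 0 -0.0001 0 0 -0.15 1" --pt "0 0 -0.0001 0 0 -0.15 1" --pt "0 0 -0.0001 0 0 -0.15 1" --pt "0 0 -0.0001 0 0 -0.15 1" --pt "0 0 -0.0001 0 0 -0.15 1" --pt "0 0 -0.0001 0 0 -0.15 1" --pt "0 0 -0.0001 0 0 -0.15 1" --pt "0 0 -0.0001 0 0 -0.15 1" --pt "0 0 0 0 0 0 1"

```text
time_s: 11.92
tcp_pos: [531.3, 42.3, 198.4]
tcp_rot: [-1.788, -2.578, -0.007]
force: [-1.2, 1.6, 1.0]
grip_width: 37.3
```

```bash
python3 st.py g wrist scene
python3 - <<'E'
import cv2,numpy as np
w=cv2.resize(cv2.imread("pics/gwrist.png")[250:335,225:295],None,fx=3.7,fy=3.7,interpolation=cv2.INTER_CUBIC)
a=cv2.imread("pics/gwrist.png")[71:384]
cv2.imwrite("pics/gz.png",np.hstack([w[:313],a]))
E
```

```text
11.925 [-0.147  0.12   1.745  0.006  1.278 -0.507] [531.33  42.28 198.37] [-1.2  1.6  1. ] [0.034 0.155 0.09 ] w 37.28881544463452 yaw 1.9289804438150402
[-8.0e-04  5.7e-03 -1.0e+00] [-1.93 -1.4   3.36] [-0.0056 -0.0013  1.    ]
```

View pics/gz.png

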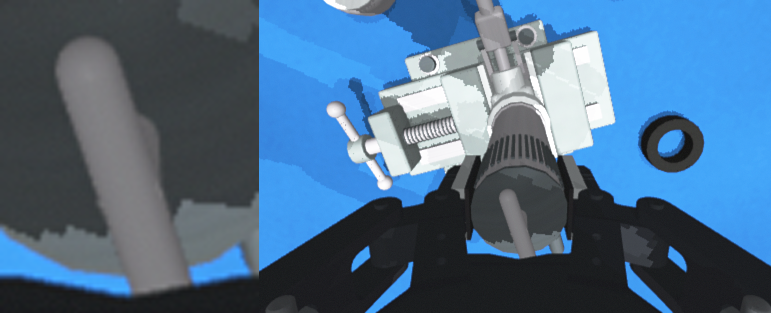

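Run:
```python
from bar import *
x=bar("g",(88,68),(158,282)); print(x, x-35.2, x-np.degrees(1.92898), "lever dir", np.degrees(np.arctan2(202.4-41,413.8-531.5)))
```

```text
126.52992070942832 91.32992070942832 16.007507944282793 lever dir 126.10118093658382
```

View pics/gscene.png

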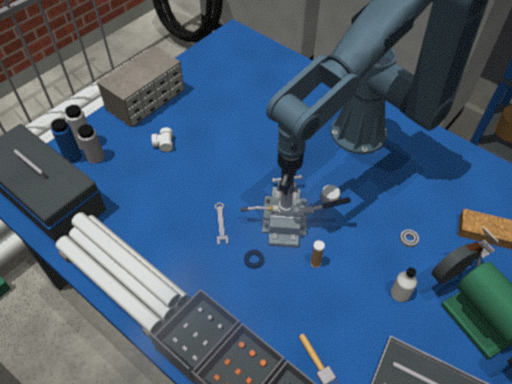

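The bar is 91° back from the stop, in line with the lever side of the vice. The scene view shows the tube held and the bystanders where they were. Handing in.

Run:
```python
from cell import ctrl
print(ctrl.job_done()); s=ctrl.sense(); print(s["time_s"],s["grip_width"],s["tcp_pos"],s["force"])
```

```text
the job is handed in; nothing more can be done
None
the job is handed in; nothing more can be done
```

I screwed the barrel down until it bottomed, then backed it off about a quarter turn. The job is handed in with the tube still between the fingers. I gripped the tube at 28 N and turned it about 3.2 rad clockwise with no slip. Over the next 0.8 rad it bottomed and slipped in the fingers.

- **Bottomed:** the handle bar's angle changed by only about 1° while the fingers turned a further 18°. The moment about the barrel's axis was 0.74 N·m, and the bar lay along the vice's x axis.
- **Backed off:** the bar stood 91° from its bottomed angle by the wrist camera, against the 70 to 110° allowed. The fingers had turned 91.2° over the same stretch.
- **Grip at the end:** the opening was 37.3 mm, and the grasp point was about 4 mm above `barrel_grip` by calculation, assuming 212.7 mm for its height. It was about 2.4 mm off the axis I first measured. Averaging finger positions half a turn apart puts the axis about 1.6 mm from that first estimate, so the true offset is probably nearer 1.5 mm. Either is well within the 15 mm allowed.
- **Bench:** in the last scene picture the other things look to be where they started. I checked this by eye and did not measure it.
- **Not confirmed:** the finger contact force is not reported, so I could not read it directly. After hand-in the robot gave no further readings. The arm's clock was 11.9 s at the last reading before hand-in, against the 51 s limit.

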